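# Fish a slot nut out of the T-slot rail with the hooked pick

## Robot

A 6-joint arm with a two-finger parallel gripper is mounted at the origin on the work surface. World frame = base frame: x ahead of the robot, y to its left, z up, the work surface at z = 0. Lengths are in m, angles in degrees, forces in N, time in s.
With the tool pointing down it reaches from about 0.25 to 0.725 m from the base axis. Payload 9.7 kg.
Tool frame: the origin (TCP) lies at the very end of the fingers, on their centre line; the grasp point (between the pads) lies 19 mm behind it (bot.grip_depth is the distance from the TCP to the grasp point, in m); z points along the fingers, y is the direction in which the jaws open and shut (so a half turn about z gives the same grasp; the last joint's range is limited). The gripper opens to 85 mm and grips with 20 to 120 N. Pads are 22 mm wide; open, the fingers measure 114 mm over their backs; the gripper's body (76 mm by 85 mm) begins 54 mm behind the grasp point. The pads swing forward as they close: fully open they stand 13 mm farther back than shut.
Start: joints at [69.672, 4.979, 10.078, 95.1, 0, 90], TCP at [0.191, 0.516, 0.231] pointing down, gripper open.
Joint ranges: [-179.16, 179.16], [-48.56, 103.87], [-65.8, 70.77], [-126.05, 130.52], [-82.76, 87.17], [-180, 180]. Speed limits (degrees/s): [127.2, 127.2, 147.25, 180, 180, 180].

## Interface

Orientations are given as [roll, pitch, yaw] about the fixed x, y, z axes, in that order (R = Rz(yaw) Ry(pitch) Rx(roll)).
In Python, from workcell import telemetry, optics, order, bot gives the robot as it stands. The module is installed in compiled form; this text tells all that it offers.
- The arm moves only by the shell command python3 -m inch 'ROWS' [FORCE]. ROWS is JSON, a list of rows, each a list of 7 numbers: the shift along the tool's x, y, z in m, then the turn, a rotation vector about the tool's x, y, z in rad, then the closure, from 0 (fully open) to 1 (shut). In form: [[tx, ty, tz, rx, ry, rz, grip], ...]. A call has 1 to 12 rows; each row is the pose to reach, as a shift and turn from the pose commanded when the call began, along the tool's axes at that moment; what a row does not reach only later rows make up. A row lasts 1/12 s, in which the tool goes at most 41.7 mm and 7.16 degrees, less where a joint would pass 70% of its speed; a pose out of reach is approached as far as the arm can. A call with a gripper value outside its range is refused whole. The fingers move at their own pace and stop on an object; FORCE is the grip in N (left out, the last holds). Time passes only in rows, so rows that repeat a pose let the fingers close. It gives the time, the measured TCP pose, the force and the opening at its end, in the units of the state.
- telemetry.get_obs(): the state, without advancing time (a new reading comes with each control period).
- optics.camera(name): name is "scene" or "top" or "wrist"; returns (picture, depth): 480x640x3 uint8, red, green, blue; 480x640 float32, m along the optical axis (not along the pixel's ray), 0 where there is no reading.
- optics.camera_info(name): a dict with "camera_matrix" (3x3 intrinsics, pixels), "k1" (the pictures are not rectified: a ray, as slopes to the right and down, at radius r is drawn at 1 + k1 r^2 times it, then the intrinsics apply), "xyz" and "attitude" of the camera in the world; the wrist camera has in their place "mount" (4x4, takes a point from camera to tool coordinates, whose origin is the TCP and whose axes are the flange's). Camera axes: x right, y down, z forward; pixel columns grow to the right and rows downward; lengths in m; the calibration is good to about 2 mm. A picture is of the moment at which its call begins: read the wrist's pose just before it. camera_info takes no time and is no camera call.
- order.job_done(): hands the job in, once; it reports no verdict.
The state is a dict: "time": time; "q": joint angles; "qd": joint speeds; "joint_efforts": joint torques, N m; "ee_pos": TCP position; "tcp_rot": TCP orientation; "wrist_force": force on the tool from outside, world axes, zero at the start; "torque": the same for the moment, N m; "opening": finger opening in m.
Only numpy, scipy, OpenCV 4.12 (cv2) and the standard library are available. Lean on these libraries where they do the work, as an engineer would, in place of code of your own. Each camera call takes 0.05 s, during which the arm holds its last target. There are 200 camera calls.

## Task

A slot nut has been left in the T-slot of the aluminium clamping rail, hard by the carriage. Take the hooked pick from its stand, feel its tip into the nut's hole, draw the nut along the slot and out of the rail's open end so that it drops into the steel dish below, then hang the pick back in the fork of its stand. Move the nut with the pick only, do not force the pick against rail or nut, and leave the other things alone.

Things in the scene. Friction and masses are not known exactly. Their poses are not given: they have to be found in the camera images.
- rail: Fixed aluminium T-slot rail, 360 long, 40 wide, on feet; origin on the bench under its middle, z up, x along the slot, y across. Slot open above: mouth 8 wide (y -4..4), lips 4 thick (z 42-46 mm); cavity 20 wide, z 35-42. Open end at x = -180 mm. On it, 1.5 to 4 mm past the nut on the +x side, is clamped a 60 x 44 x 51 high carriage with a knob (top 97 mm above the bench). Feet 70 wide at x = -105, +150.
- nut: Slot nut: dark steel plate 28 (x, along the slot) x 18.4 x 5 mm with one upright through hole of 8 mm in its middle; origin at the middle of its underside, axes as the rail's. A spring leaf under it holds it up against the lips: its top is 42 mm above the bench, 4 mm below the rail's top. It slides stiffly (2 to 6 N) and gives about 1 mm downwards under 2.5 N or more.
- dish: Round steel dish, loose, 116 across, 16 high, under the rail's open end; origin at the middle of its underside
- dish_floor (a point): middle of the dish's inner floor, 2 mm above the bench
- pick: Hooked pick, 75 g, upright. Origin mid-underside of its 26 mm square collar (4 thick); black handle 14 x 14 mm above it (z 4-62). Below: 6.5 mm round rod, straight down, slanting 35 mm out to +x, ending in an upright 19 mm tip on x = 35, y = 0, cut off square. The rod is clamped firmly in the handle, but how far it sticks out differs: tip end 73 to 97 mm below the origin, not measured: find it by touch.
- fork_seat (a point): Where the pick's origin hangs, 115 mm above the bench, on its fixed stand (axes x, y, z of the stand, z up): two prongs along x, 6 thick, tops at z = 0 here, 12 mm gap between (y -6..6), open towards -x; gap x -27..28. Column behind at x 28-42, top at z = 0; base 85 x 75 on the bench. The rod goes in between the prongs from -x or above, tip towards -x; the collar rests on them.
- vial_a: bystander: capped amber vial, 27 across, 63 high; origin under its middle
- vial_b: bystander: capped amber vial like the other
- beaker: bystander: glass beaker 68 across, 85 high; origin under its middle. It stands at one front side, the pick's stand at the other
- boss: bystander: grey clamp boss with a wing screw, 50 x 60 x 24 mm; origin under its middle
- spatula: bystander: thin double-ended steel spatula 190 long, lying; origin under its middle
- loose_nut: bystander: a second slot nut of the same kind, lying on the bench nearer the robot: not the one to take
- cork_ring: bystander: cork disc 90 across, 25 high
Not all that is in view belongs to the job. Leave any turquoise or yellow look-alike of the pick alone.

How it is judged (in metres and radians):
On the way:
1. the pick draws the nut at least 20 mm along inside the slot (distance of nut from where it was at the start of the episode above 0.02 m and contact force between pick and nut above 0.3 N and x of nut in the frame of rail above -0.165 m), for 0.02 s.
At the end, for the whole second after the job is handed in: the nut lies at rest in the steel dish (within 50 mm of the dish's middle and below 25 mm), the dish stands flat, and the pick hangs upright and still in the fork, its origin (under the collar) within 12 mm of the fork's seat (horizontal distance between nut and dish_floor below 0.05 m and height (world z) of nut below 0.025 m and linear speed of each of nut, pick below 0.02 m/s and distance between pick and fork_seat below 0.012 m and angle between pick's own z axis and vertical below 0.12 rad and angle between dish's own z axis and vertical below 0.1 rad); the robot touches nothing.
It fails at once if the pick presses on the rail with over 15 N (contact force between pick and rail above 15 N).
It fails at once if the pick presses on the nut with over 15 N (contact force between pick and nut above 15 N).
It fails at once if the fingers touch the nut (contact force between the fingers and nut above 0.3 N).
It fails at once if the dish is moved by over 30 mm (distance of dish from where it was at the start of the episode above 0.03 m).
It fails at once if another loose thing is moved by over 20 mm (distance of any of vial_a, vial_b, beaker, boss, spatula, loose_nut, cork_ring from where it was at the start of the episode above 0.02 m).
It also fails if it takes over 72 s, if anything falls off the work surface, if the arm or the gripper's body presses on something with over 40 N, if the wrist force passes 120 N, or if a joint passes its speed limit or range.

## Working session

There is one attempt and no reset: what is moved stays moved. The work goes in short steps, Python scripts to look and compute and a shell command to move; the robot and the scene stay as the last step left them, time stands still between calls to the robot, and variables do not carry over. Pictures are saved under pics/ and viewed, about 8 in all and at most 12, crops included, and the job is handed in when it is done.

```bash
mkdir -p pics
cat > h.py <<'E'
import numpy as np, cv2
from workcell import telemetry, optics, order, bot
from scipy.spatial.transform import Rotation as R
def cam(n):
    i=optics.camera_info(n); K=np.array(i["camera_matrix"]); k1=i["k1"]
    if n=="wrist":
        o=telemetry.get_obs(); T=np.eye(4); T[:3,:3]=R.from_euler('xyz',o["tcp_rot"],degrees=True).as_matrix(); T[:3,3]=o["ee_pos"]
        T=T@np.array(i["mount"])
    else:
        T=np.eye(4); a=np.array(i["attitude"]); T[:3,:3]=R.from_euler('xyz',a,degrees=True).as_matrix() if a.size==3 else a; T[:3,3]=i["xyz"]
    return K,k1,T
def rays(uv,C):
    K,k1,T=C
    p=cv2.undistortPoints(np.array(uv,float).reshape(-1,1,2),K,np.array([k1,0,0,0.]),None,None).reshape(-1,2)
    return np.c_[p,np.ones(len(p))]@T[:3,:3].T, T[:3,3]
def onplane(uv,C,z):
    d,o=rays(uv,C); return o+d*((z-o[2])/d[:,2])[:,None]
def cloud(dep,C):
    v,u=np.mgrid[0:480,0:640]
    d,o=rays(np.c_[u.ravel(),v.ravel()],C); return (o+d*dep.ravel()[:,None]).reshape(480,640,3)
def proj(P,C):
    K,k1,T=C; p=(np.array(P,float).reshape(-1,3)-T[:3,3])@T[:3,:3]; s=p[:,:2]/p[:,2:]; s=s*(1+k1*(s**2).sum(1,keepdims=True)); return s@K[:2,:2].T+K[:2,2]
def grab(n,save=None):
    C=cam(n); im,d=optics.camera(n)
    if save: cv2.imwrite(save,im[:,:,::-1]); np.savez('pics/'+n+'.npz',im=im,d=d)
    return im,d,C
E
python3 - <<'E'
from h import *
for n in("scene","top"):
    im,d,C=grab(n,f'pics/{n}1.png'); print(n,optics.camera_info(n))
print(optics.camera_info("wrist")); print(telemetry.get_obs())
a=cv2.imread('pics/scene1.png');
E
```

```text
scene {'camera_matrix': array([[453.49449973,   0.        , 318.46983934],
       [  0.        , 453.49449973, 240.73628812],
       [  0.        ,   0.        ,   1.        ]]), 'k1': -0.057369341382759516, 'xyz': array([1.07228375, 0.542222  , 0.74883245]), 'attitude': array([-1.29817027e+02,  5.17662271e-03,  1.32789466e+02])}
top {'camera_matrix': array([[481.91827129,   0.        , 315.46092757],
       [  0.        , 481.91827129, 240.05503658],
       [  0.        ,   0.        ,   1.        ]]), 'k1': -0.11123461140230426, 'xyz': array([0.34464362, 0.02899462, 1.1118884 ]), 'attitude': array([-171.72903004,   -0.430004  ,  -89.0681971 ])}
{'camera_matrix': array([[413.90412603,   0.        , 317.00431878],
       [  0.        , 413.90412603, 239.52675726],
       [  0.        ,   0.        ,   1.        ]]), 'k1': -0.04772980056792693, 'mount': array([[-7.46037715e-04, -9.62747816e-01, -2.70399863e-01,
         6.87504386e-02],
       [ 9.99999479e-01, -5.29851818e-04, -8.72499129e-04,
         6.31232391e-04],
       [ 6.96724772e-04, -2.70400373e-01,  9.62747710e-01,
        -1.42164635e-01],
       [ 0.00000000e+00,  0.00000000e+00,  0.00000000e+00,
         1.00000000e+00]])}
{'time': 0.1, 'q': array([ 6.96715940e+01,  5.00702451e+00,  1.00369885e+01,  9.50981624e+01,
       -3.86149494e-04,  9.00010700e+01]), 'qd': array([ 0.06562885, -0.07406151,  0.24230851, -0.00310905, -0.11971781,
       -0.09934144]), 'joint_efforts': array([-1.24458657e-03, -5.21561444e+01,  4.65654588e+01,  1.60972303e-02,
       -5.53055440e-05,  5.25219122e-06]), 'ee_pos': array([0.19099966, 0.51554798, 0.23064486]), 'tcp_rot': array([-1.79931802e+02,  3.87422881e-04,  1.59670524e+02]), 'wrist_force': array([ 0.19697058, -0.31122093,  0.32006857]), 'torque': array([ 0.00934068, -0.0090068 ,  0.03876014]), 'opening': 0.08528465007467266}
```

View pics/scene1.png

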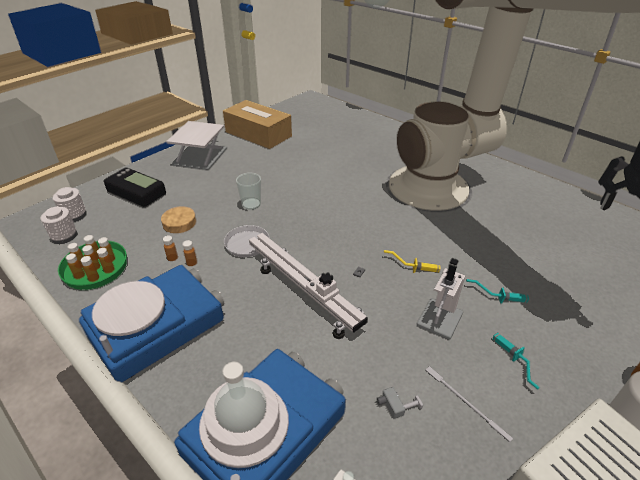

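View pics/top1.png

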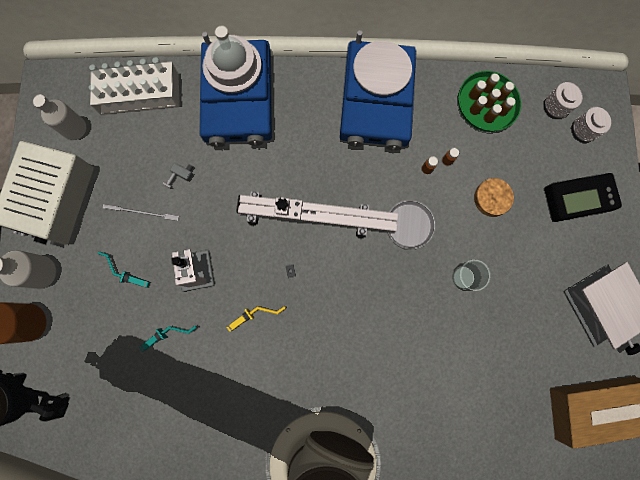

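The scene shows the rail (pale, scene (250,238)–(365,325), top (240,205)–(395,225)). Its open end is over the dish (top (411,224)) and the carriage and knob are at top (285,205). The stand with the black-handled pick is at top (185,265). The turquoise and yellow picks lie flat on the bench at (125,270), (170,335) and (255,318). The loose nut is at (291,271), off the rail. The pick I want is the upright black-handled one in the stand. Next I'll measure and enlarge it.

```bash
cat > m.py <<'E'
from h import *
D=np.load('pics/top.npz'); C=cam("top"); P=cloud(D['d'],C); im=D['im']
S=np.load('pics/scene.npz'); Cs=cam("scene"); PS=cloud(S['d'],Cs)
def rect(m,name):
    p=P[m][:,:2].astype(np.float32)*1000
    r=cv2.minAreaRect(p); print(name,len(p),np.round(r[0],1),np.round(r[1],1),round(r[2],2),'z',np.round(np.percentile(P[m][:,2]*1000,[5,50,95]),1))
v,u=np.mgrid[0:480,0:640]; z=P[...,2]*1000
box=lambda a,b,c,d:(u>=a)&(u<c)&(v>=b)&(v<d)
print('bench z',np.median(z[box(300,340,400,400)]))
m=box(232,185,405,240)&(z>38)&(z<50); rect(m,'railtop')
rect(box(265,185,320,220)&(z>49),'carriage')
rect(box(160,235,220,300)&(z>108)&(z<122),'prongs')
rect(box(160,235,220,300)&(z>150),'handle')
rect(box(160,235,220,300)&(z>3)&(z<14),'base')
rect(box(375,195,440,255)&(z>8)&(z<25),'dish')
k=box(375,195,440,255)&(z>10)&(z<25)
E
python3 - <<'E'
from m import *
a=cv2.resize(im[235:300,150:230],None,fx=5,fy=5,interpolation=cv2.INTER_CUBIC)
b=cv2.resize(S['im'][250:345,405:485],None,fx=5,fy=5,interpolation=cv2.INTER_CUBIC)
c=cv2.resize(im[185:250,230:440],None,fx=3.7,fy=3.7,interpolation=cv2.INTER_CUBIC)[:,:800]
o=np.zeros((600,800,3),np.uint8); o[:325,:400]=a; o[:325,400:800]=b[:325]; o[340:340+c.shape[0],:c.shape[1]]=c
cv2.imwrite('pics/crop1.png',o[:,:,::-1])
E
```

```text
bench z -0.3809988776735107
railtop 2038 [564.3  21.6] [364.8  57.9] 84.77 z [40.9 44.9 48. ]
carriage 559 [468.7  83.1] [111.5 246.7] 89.24 z [52.9 59.4 97.8]
prongs 477 [429.5 299.5] [70.  44.3] 11.21 z [111.1 114.7 119.4]
handle 107 [396.5 167.8] [295.7  18.6] 73.13 z [ 153.7  174.8 1111.9]
base 736 [438.5 315.2] [150.4 140. ] 2.24 z [ 3.4 10.6 13.3]
dish 265 [ 544.9 -199.1] [107.1 112.5] 87.52 z [ 8.5 13.4 17.3]
```

View pics/crop1.png

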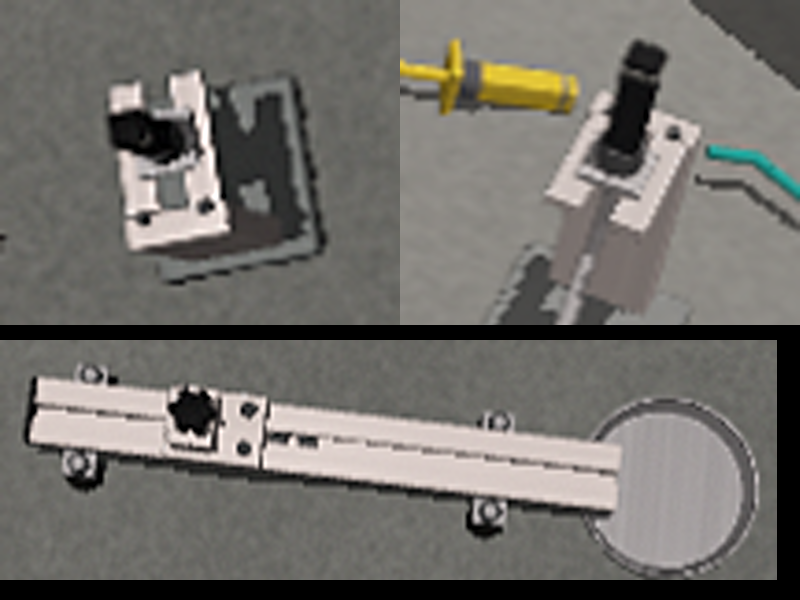

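The upper-left crop shows the black-handled pick upright in the pale fork, which opens towards world +x (up in the picture); this is the one to take. The lower crop shows the carriage face at crop x≈265 and the nut's dark edge in the slot at crop x≈268–318. Next I'll look at the stand and then the rail with the wrist camera.

```bash
cat > rel.py <<'E'
from h import *
import sys
def rel(pos,yaw,o=None):
    o=o or telemetry.get_obs(); A=R.from_euler('xyz',o["tcp_rot"],degrees=True); B=R.from_euler('xyz',[180,0,yaw],degrees=True)
    print('from',np.round(o['ee_pos'],4),np.round(o['tcp_rot'],2),'t',np.round(A.inv().apply(np.array(pos)-o['ee_pos']),4),'rv',np.round((A.inv()*B).as_rotvec(),4))
if __name__=="__main__":
    a=list(map(float,sys.argv[1:])); rel(a[:3],a[3])
E
python3 rel.py 0.42 0.29 0.27 101; python3 rel.py 0.5 0.02 0.27 175
```

```text
from [0.191  0.5155 0.2306] [-179.93    0.    159.67] t [-0.2931 -0.132  -0.0392] rv [-1.100e-03  6.000e-04  1.024e+00]
from [0.191  0.5155 0.2306] [-179.93    0.    159.67] t [-0.4619 -0.3574 -0.0389] rv [-1.200e-03 -2.000e-04 -2.675e-01]
```

```bash
python3 -m inch '[[-0.03,-0.014,-0.039,0,0,0.11,0],[-0.06,-0.027,-0.039,0,0,0.22,0],[-0.09,-0.04,-0.039,0,0,0.33,0],[-0.12,-0.054,-0.039,0,0,0.44,0],[-0.15,-0.067,-0.039,0,0,0.55,0],[-0.18,-0.081,-0.039,0,0,0.66,0],[-0.21,-0.095,-0.039,0,0,0.77,0],[-0.24,-0.108,-0.039,0,0,0.88,0],[-0.27,-0.122,-0.039,0,0,0.98,0],[-0.293,-0.132,-0.039,0,0,1.024,0],[-0.293,-0.132,-0.039,0,0,1.024,0],[-0.293,-0.132,-0.039,0,0,1.024,0]]'
python3 - <<'E'
from h import *
im,d,C=grab("wrist",'pics/w1.png'); np.savez('pics/wC.npz',K=C[0],k1=C[1],T=C[2])
P=cloud(d,C)*1000; z=P[...,2]; np.save('pics/wP.npy',P)
for lo,hi in((100,108),(108,113),(113,117),(117,121),(121,170),(170,182)):
    m=(z>lo)&(z<hi); 
    if m.sum()>30:
        r=cv2.minAreaRect(P[m][:,:2].astype(np.float32)); print(lo,hi,m.sum(),np.round(r[0],1),np.round(r[1],1),round(r[2],1),np.round(np.median(P[m],0),1))
E
python3 rel.py 0.5 0.02 0.27 175
```

```text
time: 1.1
ee_pos: [0.4206, 0.2893, 0.2698]
tcp_rot: [-179.9, 0.0, 100.9]
wrist_force: [-0.7, 0.5, -0.7]
opening: 0.0852
100 108 34 [407.1 305.4] [11.  31.9] 35.2 [401.  316.6 102.7]
108 113 175 [429.5 301.4] [67.6 42.7] 11.8 [418.1 311.4 112.2]
113 117 2898 [430.  301.1] [68.3 43.3] 11.6 [419.2 303.1 114.6]
117 121 624 [427.8 300.2] [45.4 31. ] 11.7 [430.3 308.  118.4]
121 170 406 [435.6 304.6] [17.5 12.2] 33.9 [434.  308.2 140.1]
170 182 589 [437.5 302. ] [14.4 14.9] 16.7 [436.8 302.8 176.3]
from [0.42 0.29 0.27] [-179.95    0.    100.98] t [-2.803e-01  2.720e-02 -1.000e-04] rv [-7.000e-04 -5.000e-04 -1.292e+00]
```

View pics/w1.png

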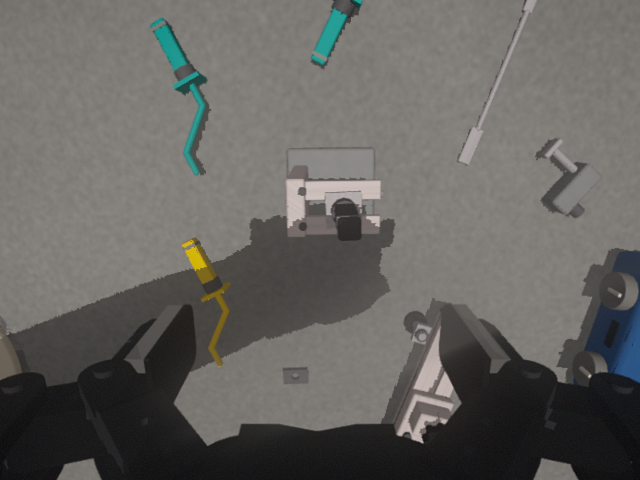

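Wrist view: the fork with the pick's black handle top is at (347,220), all clear around it. The prong rectangle is centred at (430.0,301.2) mm at 11.65°, which puts the seat at (437.4,302.6). The handle top at (437.5,302.0), z 176, agrees. Next is the grasp.

```bash
python3 rel.py 0.4374 0.3024 0.135 101.65
```

```text
from [0.42 0.29 0.27] [-179.95    0.    100.98] t [0.0089 0.0196 0.1349] rv [-0.0008  0.     -0.0118]
```

```bash
python3 -m inch '[[0.0089,0.0196,0.0,-0.001,0,-0.012,0],[0.0089,0.0196,0.03,-0.001,0,-0.012,0],[0.0089,0.0196,0.06,-0.001,0,-0.012,0],[0.0089,0.0196,0.09,-0.001,0,-0.012,0],[0.0089,0.0196,0.12,-0.001,0,-0.012,0],[0.0089,0.0196,0.135,-0.001,0,-0.012,0],[0.0089,0.0196,0.135,-0.001,0,-0.012,0],[0.0089,0.0196,0.135,-0.001,0,-0.012,0],[0.0089,0.0196,0.135,-0.001,0,-0.012,0.4],[0.0089,0.0196,0.135,-0.001,0,-0.012,0.6],[0.0089,0.0196,0.135,-0.001,0,-0.012,0.7],[0.0089,0.0196,0.135,-0.001,0,-0.012,0.8]]' 60
python3 -m inch '[[0,0,0,0,0,0,0.9],[0,0,0,0,0,0,1],[0,0,0,0,0,0,1],[0,0,0,0,0,0,1],[0,0,0,0,0,0,1],[0,0,0,0,0,0,1]]' 100
```

```text
time: 2.15
ee_pos: [0.4379, 0.303, 0.1364]
tcp_rot: [179.9, -0.0, 101.7]
wrist_force: [-0.5, -0.0, -0.0]
opening: 0.0387
time: 2.65
ee_pos: [0.4377, 0.3028, 0.1358]
tcp_rot: [179.9, -0.0, 101.7]
wrist_force: [-0.3, 0.9, 4.9]
opening: 0.0125
```

```bash
python3 -m inch '[[0,0,-0.003,0,0,0,1],[0,0,-0.006,0,0,0,1],[0,0.02,-0.008,0,0,0,1],[0,0.04,-0.008,0,0,0,1],[0,0.06,-0.01,0,0,0,1],[0,0.07,-0.03,0,0,0,1],[0,0.07,-0.06,0,0,0,1],[0,0.07,-0.09,0,0,0,1],[0,0.07,-0.11,0,0,0,1],[0,0.07,-0.11,0,0,0,1],[0,0.07,-0.11,0,0,0,1]]'
python3 - <<'E'
from m import *
# rail axis from top cam: edges of rail top by depth; use per-column midpoints away from carriage
z=P[...,2]*1000
m=box(240,185,400,240)&(z>41)&(z<51)&(im.min(2)>120)
n,l,st,_=cv2.connectedComponentsWithStats(m.astype(np.uint8)); 
for i in np.argsort(-st[1:,4])[:4]+1:
    p=P[l==i][:,:2].astype(np.float32)*1000; r=cv2.minAreaRect(p); print(st[i],np.round(r[0],1),np.round(r[1],1),round(r[2],2))
E
python3 rel.py 0.52 0.06 0.246 175
```

```text
time: 3.57
ee_pos: [0.5064, 0.317, 0.2461]
tcp_rot: [179.9, -0.0, 101.7]
wrist_force: [0.8, -0.6, -1.7]
opening: 0.0126
bench z -0.3809988776735107
railtop 2038 [564.3  21.6] [364.8  57.9] 84.77 z [40.9 44.9 48. ]
carriage 559 [468.7  83.1] [111.5 246.7] 89.24 z [52.9 59.4 97.8]
prongs 477 [429.5 299.5] [70.  44.3] 11.21 z [111.1 114.7 119.4]
handle 107 [396.5 167.8] [295.7  18.6] 73.13 z [ 153.7  174.8 1111.9]
base 736 [438.5 315.2] [150.4 140. ] 2.24 z [ 3.4 10.6 13.3]
dish 265 [ 544.9 -199.1] [107.1 112.5] 87.52 z [ 8.5 13.4 17.3]
[301 212  96  19 660] [543.5 -50.7] [217.3  18.2] 83.54
[302 203  96  18 657] [566.9 -52.8] [216.8  17.1] 84.36
[240 195  36  12 243] [588.4 157.3] [81.2 16.6] 84.35
[240 206  34  11 230] [564.5 157.7] [77.1 16.1] 84.43
from [0.5064 0.317  0.2461] [ 1.7986e+02 -3.0000e-02  1.0169e+02] t [-2.545e-01 -3.870e-02 -1.000e-04] rv [ 2.5000e-03  1.1000e-03 -1.2796e+00]
```

```bash
python3 rel.py 0.561 -0.02 0.24 174.3; python3 -m inch '[[0,0,0,0,0,-0.11,1],[-0.03,0,0,0,0,-0.22,1],[-0.06,0.01,0,0,0,-0.33,1],[-0.09,0.01,0,0,0,-0.44,1],[-0.12,0.01,0,0,0,-0.55,1],[-0.15,0.01,0,0,0,-0.66,1],[-0.18,0.01,0,0,0,-0.77,1],[-0.21,0.01,0,0,0,-0.88,1],[-0.24,0.01,0,0,0,-0.99,1],[-0.27,0.00,0,0,0,-1.1,1],[-0.30,-0.01,0,0,0,-1.2,1],[-0.32,-0.01,0,0,0,-1.27,1]]'; python3 rel.py 0.561 -0.02 0.24 174.3
```

```text
from [0.5064 0.317  0.2461] [ 1.7986e+02 -3.0000e-02  1.0169e+02] t [-0.3411 -0.0148  0.0059] rv [ 2.5000e-03  1.1000e-03 -1.2674e+00]
time: 4.57
ee_pos: [0.5595, -0.0011, 0.2439]
tcp_rot: [-180.0, -0.1, 174.7]
wrist_force: [-1.1, 0.9, -0.8]
opening: 0.0126
from [ 0.5595 -0.0011  0.2439] [-1.7997e+02 -1.0000e-01  1.7469e+02] t [-0.0032 -0.0187  0.0039] rv [-0.0005 -0.0017  0.0069]
```

```bash
python3 -m inch '[[-0.003,-0.02,0.004,0,-0.0017,0.006,1],[-0.003,-0.02,0.004,0,-0.0017,0.006,1],[-0.003,-0.02,0.004,0,-0.0017,0.006,1]]'
python3 - <<'E'
from h import *
im,d,C=grab("wrist",'pics/w2.png'); np.savez('pics/wC.npz',K=C[0],k1=C[1],T=C[2]); np.savez('pics/w2.npz',im=im,d=d)
E
```

```text
time: 4.82
ee_pos: [0.5614, -0.0196, 0.2396]
tcp_rot: [180.0, -0.0, 174.0]
wrist_force: [-0.0, 0.4, 0.0]
opening: 0.0129
```

View pics/w2.png

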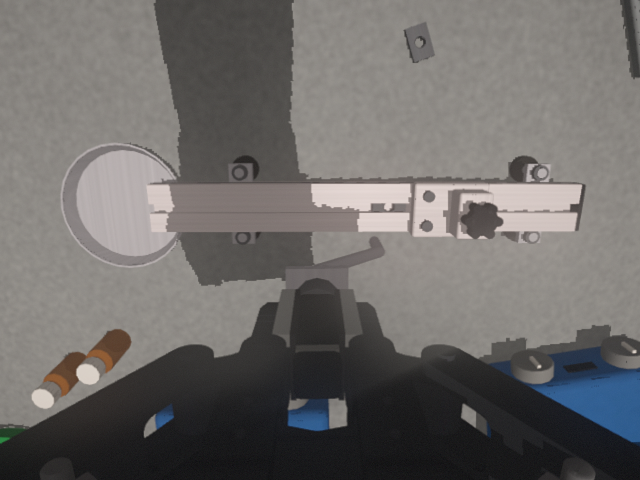

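The pick is held upright with its rod tip at (377,243). The rail spans (150,205)–(583,208), the carriage face is at x=413, and the nut is in the slot at about x 370–410. I'll enlarge that and compute.

Run:
```python
from h import *
D=np.load('pics/w2.npz'); W=np.load('pics/wC.npz'); C=(W['K'],float(W['k1']),W['T']); im=D['im']; P=cloud(D['d'],C)*1000
c=cv2.resize(im[170:270,340:430],None,fx=6,fy=6,interpolation=cv2.INTER_CUBIC); cv2.imwrite('pics/crop2.png',c[:,:,::-1])
v,u=np.mgrid[0:480,0:640]; z=P[...,2]
# lip strips
g=im.astype(int).min(2)
def fit(m):
    p=P[m][:,:2]; c=p.mean(0); w=np.linalg.svd(p-c,full_matrices=False)[2][0]; return c,np.degrees(np.arctan2(w[1],w[0])),p
m=(z>42)&(z<50)&(u>140)&(u<410)&(v>175)&(v<240)
r=cv2.minAreaRect(P[m][:,:2].astype(np.float32)); print('rail part',m.sum(),np.round(r[0],1),np.round(r[1],1),r[2],'z',np.median(z[m]))
for y in (198,202,206,210,214,218): print(y,g[y,362:416:2].tolist(), np.round(z[y,362:416:4]).tolist())
b=proj([[564.5e-3,39.8e-3,.042]],C); print('pred hole',b)
mt=(u>355)&(u<386)&(v>234)&(v<262)&(z>60); print('rod pts',mt.sum(),np.round(P[mt].min(0),1),np.round(P[mt].max(0),1))
for y in range(236,252,2): print(y,[tuple(np.round(P[y,x]).astype(int)) for x in (372,376,380)])
```

```text
rail part 10448 [556.6 -50.5] [218.1  40.8] 84.02881622314453 z 45.59127952341327
198 [205, 206, 206, 206, 206, 206, 205, 205, 205, 205, 205, 205, 205, 205, 205, 206, 205, 205, 206, 205, 204, 204, 205, 159, 125, 104, 140] [44.0, 46.0, 44.0, 46.0, 45.0, 46.0, 45.0, 46.0, 44.0, 45.0, 45.0, 45.0, 45.0, 58.0]
202 [208, 208, 208, 207, 207, 207, 207, 207, 207, 207, 206, 206, 207, 207, 207, 206, 207, 207, 206, 206, 206, 206, 205, 198, 127, 103, 154] [45.0, 46.0, 44.0, 46.0, 45.0, 45.0, 47.0, 44.0, 46.0, 47.0, 45.0, 45.0, 46.0, 58.0]
206 [205, 205, 205, 206, 177, 100, 114, 115, 115, 116, 115, 180, 206, 205, 206, 116, 98, 116, 115, 116, 115, 116, 122, 124, 120, 105, 162] [35.0, 34.0, 35.0, 42.0, 41.0, 41.0, 35.0, 35.0, 42.0, 41.0, 42.0, 35.0, 35.0, 57.0]
210 [206, 206, 206, 179, 133, 104, 115, 115, 115, 116, 116, 108, 142, 167, 92, 96, 112, 114, 114, 116, 113, 115, 124, 125, 121, 105, 165] [35.0, 35.0, 35.0, 41.0, 41.0, 41.0, 34.0, 38.0, 41.0, 41.0, 41.0, 35.0, 36.0, 57.0]
214 [208, 208, 208, 207, 208, 208, 208, 208, 208, 208, 208, 208, 208, 207, 209, 208, 208, 208, 209, 207, 208, 208, 207, 2
[... 854 characters left out ...]
64(564), np.int64(13), np.int64(147)), (np.int64(563), np.int64(15), np.int64(150)), (np.int64(609), np.int64(37), np.int64(0))]
244 [(np.int64(564), np.int64(13), np.int64(150)), (np.int64(563), np.int64(15), np.int64(155)), (np.int64(564), np.int64(17), np.int64(153))]
246 [(np.int64(564), np.int64(12), np.int64(153)), (np.int64(563), np.int64(14), np.int64(159)), (np.int64(563), np.int64(17), np.int64(158))]
248 [(np.int64(562), np.int64(11), np.int64(163)), (np.int64(563), np.int64(14), np.int64(162)), (np.int64(563), np.int64(16), np.int64(161))]
250 [(np.int64(563), np.int64(11), np.int64(165)), (np.int64(563), np.int64(13), np.int64(165)), (np.int64(564), np.int64(16), np.int64(162))]
```

View pics/crop2.png

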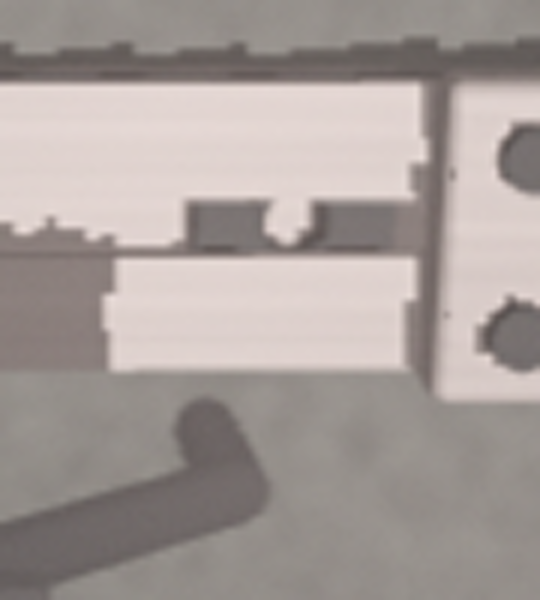

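Run:
```python
from h import *
W=np.load('pics/wC.npz'); C=(W['K'],float(W['k1']),W['T'])
for uv,z in (((388.3,207),.042),((388.3,207),.0415)): print('hole',onplane([uv],C,z)*1000)
print('nut ends',onplane([(371.5,207),(405.5,207)],C,.042)*1000,'carr face',onplane([(409,214)],C,.046)*1000)
print('slot edges', [np.round(onplane([(u,204),(u,211.8)],C,.046)*1000,1).tolist() for u in (388,)])
for z in (.13,.134,.138,.142): print('tip',z,onplane([(374.3,241.5)],C,z)*1000)
D=np.load('pics/w2.npz'); im=D['im']; P=cloud(D['d'],C)*1000; v,u=np.mgrid[0:480,0:640]; z=P[...,2]
# rail axis via long edges at z46
m=(z>42)&(z<50)&(u>170)&(u<405)&(v>175)&(v<240)
q=[]
for x in range(175,405,5):
    vs=np.where(m[:,x])[0]; a=onplane([(x,vs.min()-.5),(x,vs.max()+.5)],C,.046)[:,:2]*1000; q.append(a.mean(0))
q=np.array(q); k=np.polyfit(q[:,1],q[:,0],1); print('axis x=%.4f*y+%.2f'%tuple(k),'ang',90-np.degrees(np.arctan(k[0])),'res',np.std(q[:,0]-np.polyval(k,q[:,1])))
```

```text
hole [[566.30480328  40.24733437  42.        ]]
hole [[566.41220747  40.32379266  41.5       ]]
nut ends [[564.83890963  26.26229413  42.        ]
 [567.80398605  54.59392831  42.        ]] carr face [[573.14025532  56.4240064   46.        ]]
slot edges [[[562.9, 39.5, 46.0], [569.5, 39.1, 46.0]]]
tip 0.13 [[568.6616452  16.6268408 130.       ]]
tip 0.134 [[567.4646341   16.17665701 134.        ]]
tip 0.138 [[566.26762299  15.72647321 138.        ]]
tip 0.142 [[565.07061189  15.27628942 142.        ]]
axis x=0.1036*y+561.68 ang 84.08528315883237 res 0.13331231234634608
```

Measured at z=42: hole ≈ (566.2,40.3), nut length 28.5 mm (28 given), rail axis at 84.1°, carriage face y≈56 — all consistent. The tip end is at z≈140, so the rod sticks out about 79 mm. I'll touch the tip on the lip 12 mm to the side first to fix its length.

```bash
python3 rel.py 0.5733 -0.0098 0.155 174.1; python3 -m inch '[[-0.011,0.0105,0,0,0,0,1],[-0.011,0.0105,0.02,0,0,0,1],[-0.011,0.0105,0.05,0,0,0,1],[-0.011,0.0105,0.075,0,0,0,1],[-0.011,0.0105,0.085,0,0,0,1],[-0.011,0.0105,0.085,0,0,0,1],[-0.011,0.0105,0.085,0,0,0,1],[-0.011,0.0105,0.085,0,0,0,1],[-0.011,0.0105,0.085,0,0,0,1]]'; python3 rel.py 0.5733 -0.0098 0.150 174.1
```

```text
from [ 0.5616 -0.0188  0.24  ] [1.7998e+02 3.0000e-02 1.7405e+02] t [-0.0107  0.0101  0.085 ] rv [ 0.0004  0.0005 -0.0009]
time: 5.62
ee_pos: [0.5751, -0.0093, 0.1583]
tcp_rot: [180.0, 0.3, 174.1]
wrist_force: [0.4, -0.1, -0.9]
opening: 0.0127
from [ 0.5751 -0.0093  0.1583] [179.97   0.3  174.12] t [ 0.0017 -0.0007  0.0083] rv [0.0005 0.0053 0.0003]
```

```bash
python3 -m inch '[[0,0,0,0,0,0,1],[0,0,0,0,0,0,1],[0,0,0,0,0,0,1],[0,0,0,0,0,0,1]]';  python3 -m inch '[[0,0,0.001,0,0,0,1],[0,0,0.002,0,0,0,1],[0,0,0.003,0,0,0,1],[0,0,0.004,0,0,0,1],[0,0,0.004,0,0,0,1],[0,0,0.004,0,0,0,1],[0,0,0.004,0,0,0,1]]'
```

```text
time: 5.95
ee_pos: [0.5744, -0.0095, 0.1566]
tcp_rot: [180.0, 0.2, 174.1]
wrist_force: [-0.4, 0.4, 0.1]
opening: 0.0122
time: 6.53
ee_pos: [0.5743, -0.0095, 0.1524]
tcp_rot: [180.0, 0.1, 174.1]
wrist_force: [-0.6, 0.2, -0.9]
opening: 0.0129
```

```bash
for i in 1 ; do python3 -m inch '[[0,0,0.001,0,0,0,1],[0,0,0.002,0,0,0,1],[0,0,0.003,0,0,0,1],[0,0,0.003,0,0,0,1],[0,0,0.003,0,0,0,1],[0,0,0.003,0,0,0,1]]'; python3 -m inch '[[0,0,0.0005,0,0,0,1],[0,0,0.001,0,0,0,1],[0,0,0.001,0,0,0,1],[0,0,0.001,0,0,0,1]]';  done
```

```text
time: 7.03
ee_pos: [0.5743, -0.0095, 0.1494]
tcp_rot: [180.0, 0.2, 174.1]
wrist_force: [-0.3, -0.9, -1.1]
opening: 0.0126
time: 7.37
ee_pos: [0.5743, -0.0095, 0.1484]
tcp_rot: [180.0, 0.2, 174.1]
wrist_force: [-0.2, 0.7, -0.6]
opening: 0.0125
```

```bash
python3 -m inch '[[0,0,0.0005,0,0,0,1],[0,0,0.001,0,0,0,1],[0,0,0.001,0,0,0,1],[0,0,0.001,0,0,0,1],[0,0,0.001,0,0,0,1]]'
```

```text
time: 7.78
ee_pos: [0.5745, -0.0096, 0.1482]
tcp_rot: [180.0, 0.2, 174.1]
wrist_force: [-1.2, -1.5, 4.8]
opening: 0.0124
```

Contact at TCP z 0.1482 (≈5.5 N), so the tip is 102.2 mm below the TCP (81.6 mm below the origin, within 73–97). The nut top is then at TCP z 0.1442. I'll lift and go over the hole.

```bash
python3 -m inch '[[0,0,-0.004,0,0,0,1],[0,0,-0.008,0,0,0,1],[0,0,-0.008,0,0,0,1],[0,0,-0.008,0,0,0,1]]'; python3 rel.py 0.5626 0.0055 0.152 174.1
```

```text
time: 8.12
ee_pos: [0.5744, -0.0094, 0.1556]
tcp_rot: [180.0, 0.2, 174.1]
wrist_force: [1.1, -0.3, -0.9]
opening: 0.0129
from [ 0.5744 -0.0094  0.1556] [1.7998e+02 1.7000e-01 1.7411e+02] t [0.0133 0.0136 0.0036] rv [0.0004 0.003  0.0002]
```

```bash
python3 -m inch '[[0.004,0.004,0,0,0.001,0,1],[0.009,0.009,0,0,0.002,0,1],[0.0133,0.0136,0.001,0,0.003,0,1],[0.0133,0.0136,0.002,0,0.003,0,1],[0.0133,0.0136,0.002,0,0.003,0,1],[0.0133,0.0136,0.002,0,0.003,0,1],[0.0133,0.0136,0.002,0,0.003,0,1],[0.0133,0.0136,0.002,0,0.003,0,1]]'
python3 - <<'E'
from h import *
im,d,C=grab("wrist",'pics/w3.png')
np.savez('pics/w3C.npz',K=C[0],k1=C[1],T=C[2]); np.savez('pics/w3.npz',im=im,d=d)
q=proj([[.5662,.0403,.042]],C)[0]; print('hole px',q); x,y=map(int,q)
c=cv2.resize(im[y-35:y+35,x-45:x+45],None,fx=8,fy=8,interpolation=cv2.INTER_CUBIC); cv2.imwrite('pics/crop3.png',c[:,:,::-1]); print(x,y)
E
python3 rel.py 0.5626 0.0055 0.152 174.1
```

```text
time: 8.78
ee_pos: [0.5626, 0.0053, 0.1533]
tcp_rot: [180.0, -0.0, 174.1]
wrist_force: [-0.3, 0.2, -0.5]
opening: 0.0126
hole px [371.63077712 235.68986643]
371 235
from [0.5626 0.0053 0.1533] [ 1.7998e+02 -2.0000e-02  1.7410e+02] t [-0.      0.0002  0.0013] rv [ 0.0003 -0.0003  0.    ]
```

View pics/crop3.png

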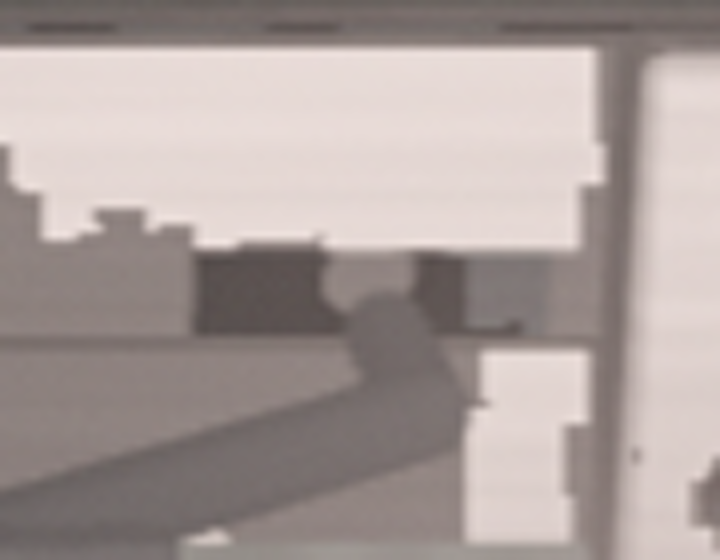

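Run:
```python
from h import *
W=np.load('pics/w3C.npz'); C=(W['K'],float(W['k1']),W['T'])
f=lambda x,y:(326+(x+.5)/8-.5,200+(y+.5)/8-.5)
print('tip',onplane([f(392,334),f(388,334)],C,.0511)*1000)
print('hole x',onplane([f(369,290),f(370,290)],C,.042)*1000)
print('slot',onplane([f(400,250),f(500,348)],C,.046)*1000)
print('TCP kin tip', telemetry.get_obs()['ee_pos']*1000+[3.6,34.8,-102.2])
im=np.load('pics/w3.npz')['im'].astype(int).min(2)
for v in (233,235,237,239,241,243): print(v,im[v,364:392].tolist())
```

```text
tip [[567.38405477  40.8727533   51.1       ]
 [567.35222211  40.56658278  51.1       ]]
hole x [[566.28425673  40.33038671  42.        ]
 [566.29246516  40.4094664   42.        ]]
slot [[562.17896882  42.52490791  46.        ]
 [570.92700098  49.83319725  46.        ]]
TCP kin tip [566.16679638  40.10629762  51.14579902]
233 [81, 81, 100, 122, 130, 128, 129, 128, 128, 128, 130, 130, 129, 115, 91, 81, 81, 83, 82, 84, 105, 116, 118, 117, 117, 116, 117, 119]
235 [80, 81, 111, 129, 129, 130, 130, 129, 129, 128, 130, 130, 129, 110, 84, 80, 81, 84, 83, 86, 107, 119, 120, 119, 119, 119, 120, 119]
237 [79, 80, 96, 119, 129, 129, 121, 111, 106, 106, 105, 105, 104, 93, 83, 83, 84, 84, 84, 84, 105, 118, 119, 120, 117, 118, 118, 117]
239 [81, 83, 81, 80, 87, 97, 101, 101, 103, 104, 105, 104, 105, 105, 98, 89, 83, 85, 86, 87, 108, 119, 119, 120, 119, 118, 118, 119]
241 [85, 83, 82, 82, 88, 96, 101, 101, 101, 104, 106, 104, 105, 104, 105, 99, 89, 87, 88, 88, 89, 92, 91, 92, 91, 88, 88, 108]
243 [116, 117, 117, 116, 117, 108, 100, 102, 101, 102, 104, 104, 106, 106, 105, 104, 105, 114, 119, 119, 119, 120, 138, 149, 150, 150, 148, 150]
```

```bash
python3 -m inch '[[0.0004,0,0.001,0,0,0,1],[0.0004,0,0.002,0,0,0,1],[0.0004,0,0.003,0,0,0,1],[0.0004,0,0.004,0,0,0,1],[0.0004,0,0.005,0,0,0,1],[0.0004,0,0.0055,0,0,0,1],[0.0004,0,0.006,0,0,0,1],[0.0004,0,0.0065,0,0,0,1],[0.0004,0,0.0065,0,0,0,1],[0.0004,0,0.0065,0,0,0,1]]'
```

```text
time: 9.67
ee_pos: [0.562, 0.0055, 0.1468]
tcp_rot: [180.0, -0.0, 174.1]
wrist_force: [-0.1, 0.4, -1.0]
opening: 0.013
```

```bash
python3 -m inch '[[0,0,0.0005,0,0,0,1],[0,0,0.001,0,0,0,1],[0,0,0.0015,0,0,0,1],[0,0,0.002,0,0,0,1],[0,0,0.0025,0,0,0,1],[0,0,0.003,0,0,0,1],[0,0,0.003,0,0,0,1],[0,0,0.003,0,0,0,1]]'
```

```text
time: 10.33
ee_pos: [0.562, 0.0055, 0.1438]
tcp_rot: [180.0, -0.0, 174.1]
wrist_force: [-1.1, 0.5, -0.5]
opening: 0.0126
```

```bash
python3 -m inch '[[0,0,0.0003,0,0,0,1],[0,0,0.0006,0,0,0,1],[0,0,0.001,0,0,0,1],[0,0,0.001,0,0,0,1],[0,0,0.001,0,0,0,1]]'
```

```text
time: 10.75
ee_pos: [0.562, 0.0055, 0.1428]
tcp_rot: [180.0, -0.0, 174.1]
wrist_force: [0.6, -0.2, 0.2]
opening: 0.0127
```

```bash
python3 -m inch '[[0,0,0.0005,0,0,0,1],[0,0,0.001,0,0,0,1],[0,0,0.0015,0,0,0,1],[0,0,0.0015,0,0,0,1],[0,0,0.0015,0,0,0,1],[0,0,0.0015,0,0,0,1]]'
```

```text
time: 11.25
ee_pos: [0.5621, 0.0055, 0.1414]
tcp_rot: [180.0, -0.0, 174.1]
wrist_force: [-0.0, 0.2, -0.8]
opening: 0.013
```

```bash
python3 -m inch '[[0,0,0.0005,0,0,0,1],[0,0,0.001,0,0,0,1],[0,0,0.001,0,0,0,1],[0,0,0.001,0,0,0,1],[0,0,0.001,0,0,0,1]]'
```

```text
time: 11.67
ee_pos: [0.5621, 0.0055, 0.1404]
tcp_rot: [180.0, -0.0, 174.1]
wrist_force: [-0.1, -1.2, 0.1]
opening: 0.0127
```

In the hole: tip 3.8 mm below the nut top with no force. I'll draw gently along −tool y and watch the forces.

```bash
python3 -m inch '[[0,-0.0005,0,0,0,0,1],[0,-0.001,0,0,0,0,1],[0,-0.0015,0,0,0,0,1],[0,-0.002,0,0,0,0,1],[0,-0.0025,0,0,0,0,1],[0,-0.003,0,0,0,0,1],[0,-0.0035,0,0,0,0,1],[0,-0.004,0,0,0,0,1]]'
```

```text
time: 12.33
ee_pos: [0.5616, 0.0016, 0.1402]
tcp_rot: [180.0, -0.0, 174.1]
wrist_force: [0.1, 3.1, -1.1]
opening: 0.0125
```

```bash
python3 -m inch '[[0,-0.001,0,0,0,0,1],[0,-0.002,0,0,0,0,1],[0,-0.003,0,0,0,0,1],[0,-0.004,0,0,0,0,1],[0,-0.005,0,0,0,0,1],[0,-0.006,0,0,0,0,1],[0,-0.007,0,0,0,0,1],[0,-0.008,0,0,0,0,1],[0,-0.009,0,0,0,0,1],[0,-0.01,0,0,0,0,1]]'
```

```text
time: 13.17
ee_pos: [0.5606, -0.0086, 0.1404]
tcp_rot: [180.0, -0.0, 174.1]
wrist_force: [1.1, 3.8, -2.5]
opening: 0.0126
```

Drawing against about 4 N. I'll continue at around 30 mm/s.

```bash
python3 -m inch '[[0,-0.002,0,0,0,0,1],[0,-0.004,0,0,0,0,1],[0,-0.006,0,0,0,0,1],[0,-0.008,0,0,0,0,1],[0,-0.01,0,0,0,0,1],[0,-0.012,0,0,0,0,1],[0,-0.014,0,0,0,0,1],[0,-0.016,0,0,0,0,1],[0,-0.018,0,0,0,0,1],[0,-0.02,0,0,0,0,1],[0,-0.022,0,0,0,0,1],[0,-0.024,0,0,0,0,1]]'
```

```text
time: 14.17
ee_pos: [0.5581, -0.0325, 0.1404]
tcp_rot: [180.0, -0.0, 174.1]
wrist_force: [0.6, 1.9, -1.7]
opening: 0.0129
```

```bash
python3 -m inch '[[0,-0.0025,0,0,0,0,1],[0,-0.005,0,0,0,0,1],[0,-0.0075,0,0,0,0,1],[0,-0.01,0,0,0,0,1],[0,-0.0125,0,0,0,0,1],[0,-0.015,0,0,0,0,1],[0,-0.0175,0,0,0,0,1],[0,-0.02,0,0,0,0,1],[0,-0.0225,0,0,0,0,1],[0,-0.025,0,0,0,0,1],[0,-0.0275,0,0,0,0,1],[0,-0.03,0,0,0,0,1]]'
```

```text
time: 15.17
ee_pos: [0.555, -0.0624, 0.1403]
tcp_rot: [180.0, -0.0, 174.1]
wrist_force: [0.5, 2.6, -0.2]
opening: 0.0128
```

```bash
python3 -m inch '[[0,-0.0025,0,0,0,0,1],[0,-0.005,0,0,0,0,1],[0,-0.0075,0,0,0,0,1],[0,-0.01,0,0,0,0,1],[0,-0.0125,0,0,0,0,1],[0,-0.015,0,0,0,0,1],[0,-0.0175,0,0,0,0,1],[0,-0.02,0,0,0,0,1],[0,-0.0225,0,0,0,0,1],[0,-0.025,0,0,0,0,1],[0,-0.0275,0,0,0,0,1],[0,-0.03,0,0,0,0,1]]'
```

```text
time: 16.17
ee_pos: [0.5519, -0.0923, 0.1403]
tcp_rot: [180.0, -0.0, 174.1]
wrist_force: [0.2, 3.1, -0.2]
opening: 0.0129
```

```bash
python3 -m inch '[[0,-0.0025,0,0,0,0,1],[0,-0.005,0,0,0,0,1],[0,-0.0075,0,0,0,0,1],[0,-0.01,0,0,0,0,1],[0,-0.0125,0,0,0,0,1],[0,-0.015,0,0,0,0,1],[0,-0.0175,0,0,0,0,1],[0,-0.02,0,0,0,0,1],[0,-0.0225,0,0,0,0,1],[0,-0.025,0,0,0,0,1],[0,-0.0275,0,0,0,0,1],[0,-0.03,0,0,0,0,1]]'
python3 - <<'E'
from h import *
im,d,C=grab("wrist",'pics/w4.png')
q=proj([[.5475,-.088,.042]],C)[0]; print(q); x,y=map(int,q)
c=cv2.resize(im[max(0,y-75):y+75,max(0,x-200):x+100],None,fx=2.5,fy=2.5); cv2.imwrite('pics/crop4.png',c[:,:,::-1])
E
```

```text
time: 17.17
ee_pos: [0.5489, -0.1221, 0.1403]
tcp_rot: [180.0, -0.0, 174.1]
wrist_force: [0.4, 1.3, -1.4]
opening: 0.0128
[372.30709055 233.4989448 ]
```

View pics/crop4.png

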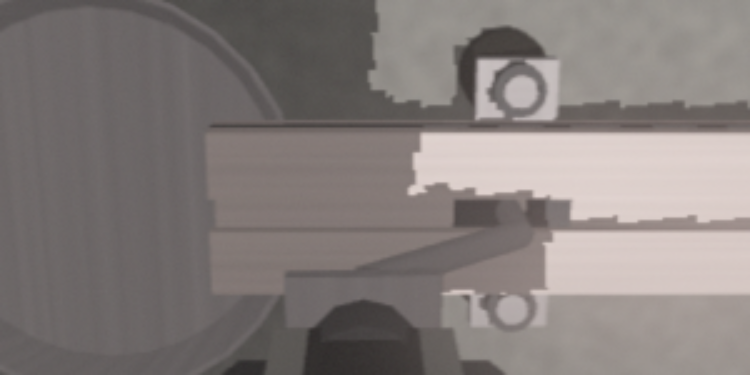

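The nut at crop (512,213) has the tip in its hole, well along the slot; the open end is at crop x≈208. Continuing towards it.

```bash
python3 -m inch '[[0,-0.0025,0,0,0,0,1],[0,-0.005,0,0,0,0,1],[0,-0.0075,0,0,0,0,1],[0,-0.01,0,0,0,0,1],[0,-0.0125,0,0,0,0,1],[0,-0.015,0,0,0,0,1],[0,-0.0175,0,0,0,0,1],[0,-0.02,0,0,0,0,1],[0,-0.0225,0,0,0,0,1],[0,-0.025,0,0,0,0,1],[0,-0.0275,0,0,0,0,1],[0,-0.03,0,0,0,0,1]]'
```

```text
time: 18.22
ee_pos: [0.5458, -0.1519, 0.1403]
tcp_rot: [180.0, -0.0, 174.1]
wrist_force: [0.3, 4.3, -2.7]
opening: 0.0125
```

```bash
python3 -m inch '[[0,-0.0025,0,0,0,0,1],[0,-0.005,0,0,0,0,1],[0,-0.0075,0,0,0,0,1],[0,-0.01,0,0,0,0,1],[0,-0.0125,0,0,0,0,1],[0,-0.015,0,0,0,0,1],[0,-0.0175,0,0,0,0,1],[0,-0.02,0,0,0,0,1],[0,-0.0225,0,0,0,0,1],[0,-0.025,0,0,0,0,1],[0,-0.0275,0,0,0,0,1],[0,-0.03,0,0,0,0,1]]'
```

```text
time: 19.22
ee_pos: [0.5427, -0.1818, 0.1403]
tcp_rot: [180.0, -0.0, 174.1]
wrist_force: [0.8, 1.6, -2.7]
opening: 0.0126
```

```bash
python3 -m inch '[[0,-0.0025,0,0,0,0,1],[0,-0.005,0,0,0,0,1],[0,-0.0075,0,0,0,0,1],[0,-0.01,0,0,0,0,1],[0,-0.0125,0,0,0,0,1],[0,-0.015,0,0,0,0,1],[0,-0.0175,0,0,0,0,1],[0,-0.02,0,0,0,0,1],[0,-0.0225,0,0,0,0,1],[0,-0.025,0,0,0,0,1],[0,-0.0275,0,0,0,0,1],[0,-0.03,0,0,0,0,1]]'
python3 - <<'E'
from h import *
im,d,C=grab("wrist",'pics/w5.png')
tip=telemetry.get_obs()['ee_pos']+[.0036,.0348,-.1022]
q=proj([tip],C)[0]; print(q,tip); x,y=map(int,q)
c=cv2.resize(im[max(0,y-100):y+100,max(0,x-130):x+130],None,fx=3,fy=3); cv2.imwrite('pics/crop5.png',c[:,:,::-1])
E
```

```text
time: 20.22
ee_pos: [0.5397, -0.2122, 0.1404]
tcp_rot: [-179.9, -0.0, 174.1]
wrist_force: [1.1, -0.3, -1.1]
opening: 0.0129
[372.93109046 239.54327634] [ 0.54323164 -0.17770863  0.03823343]
```

View pics/crop5.png

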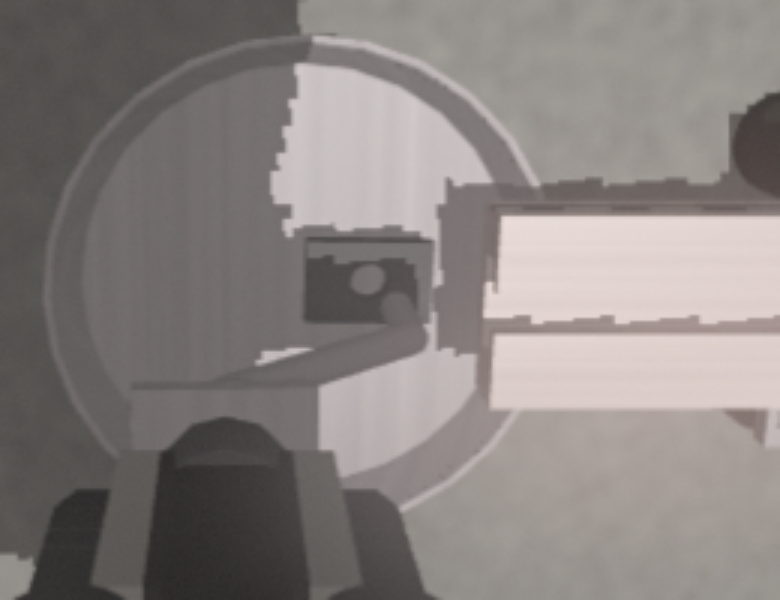

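The nut lies flat in the dish at crop (368,280), clear of the tip. Now I'll lift the pick and return it to the stand.

```bash
python3 -m inch '[[0,0,-0.01,0,0,0,1],[0,0,-0.03,0,0,0,1],[0,0,-0.06,0,0,0,1],[0,0,-0.09,0,0,0,1],[0,0,-0.106,0,0,0,1],[0,0.02,-0.106,0,0,0,1],[0,0.05,-0.106,0,0,0,1],[0,0.08,-0.106,0,0,0,1],[0,0.11,-0.106,0,0,0,1],[0,0.14,-0.106,0,0,0,1],[0,0.17,-0.106,0,0,0,1],[0,0.2,-0.106,0,0,0,1]]'; python3 rel.py 0.5064 0.317 0.2461 101.7
```

```text
time: 21.27
ee_pos: [0.5602, -0.0112, 0.2474]
tcp_rot: [-180.0, 0.0, 174.1]
wrist_force: [0.0, -0.3, -1.5]
opening: 0.0125
from [ 0.5602 -0.0112  0.2474] [-1.7999e+02  5.0000e-02  1.7410e+02] t [0.0873 0.3209 0.0012] rv [4.0000e-04 8.0000e-04 1.2636e+00]
```

```bash
python3 -m inch '[[0.007,0.027,0,0,0,0.105,1],[0.015,0.053,0,0,0,0.21,1],[0.022,0.08,0,0,0,0.315,1],[0.029,0.107,0,0,0,0.42,1],[0.036,0.134,0,0,0,0.525,1],[0.044,0.16,0,0,0,0.63,1],[0.051,0.187,0,0,0,0.735,1],[0.058,0.214,0,0,0,0.84,1],[0.066,0.24,0,0,0,0.945,1],[0.073,0.267,0,0,0,1.05,1],[0.08,0.294,0,0,0,1.155,1],[0.087,0.321,0,0,0,1.263,1]]'; python3 -m inch '[[0,0,0,0,0,0,1],[0,0,0,0,0,0,1],[0,0,0,0,0,0,1],[0,0,0,0,0,0,1],[0,0,0,0,0,0,1]]'; python3 rel.py 0.5064 0.3170 0.1448 101.7
```

```text
time: 22.27
ee_pos: [0.5063, 0.317, 0.2475]
tcp_rot: [179.9, -0.0, 101.4]
wrist_force: [0.1, 0.1, -1.1]
opening: 0.0126
time: 22.68
ee_pos: [0.507, 0.3148, 0.2469]
tcp_rot: [180.0, -0.0, 101.7]
wrist_force: [0.0, 0.2, -0.6]
opening: 0.0124
from [0.507  0.3148 0.2469] [ 1.7998e+02 -2.0000e-02  1.0172e+02] t [ 2.200e-03 -1.000e-04  1.021e-01] rv [ 0.0003 -0.0003  0.0003]
```

```bash
python3 -m inch '[[0.0022,0,0.01,0,0,0,1],[0.0022,0,0.035,0,0,0,1],[0.0022,0,0.06,0,0,0,1],[0.0022,0,0.08,0,0,0,1],[0.0022,0,0.095,0,0,0,1],[0.0022,0,0.1,0,0,0,1],[0.0022,0,0.1,0,0,0,1],[0.0022,0,0.1,0,0,0,1],[0.0022,0,0.1,0,0,0,1],[0.0022,0,0.1,0,0,0,1]]'
python3 - <<'E'
from h import *
im,d,C=grab("wrist",'pics/w6.png')
im2,d2,C2=grab("scene",'pics/s6.png')
q=proj([[.46,.307,.115]],C2)[0]; x,y=map(int,q); c=cv2.resize(im2[y-60:y+60,x-70:x+70],None,fx=4,fy=4); cv2.imwrite('pics/crop6.png',c[:,:,::-1])
E
python3 rel.py 0.4377 0.3028 0.1448 101.7
```

```text
time: 23.52
ee_pos: [0.5067, 0.3182, 0.1478]
tcp_rot: [179.9, -0.1, 101.7]
wrist_force: [0.0, 0.2, 0.2]
opening: 0.0128
from [0.5065 0.3182 0.1474] [ 1.7994e+02 -5.0000e-02  1.0174e+02] t [-0.001  -0.0705  0.0025] rv [ 0.0011 -0.0009  0.0008]
```

View pics/crop6.png

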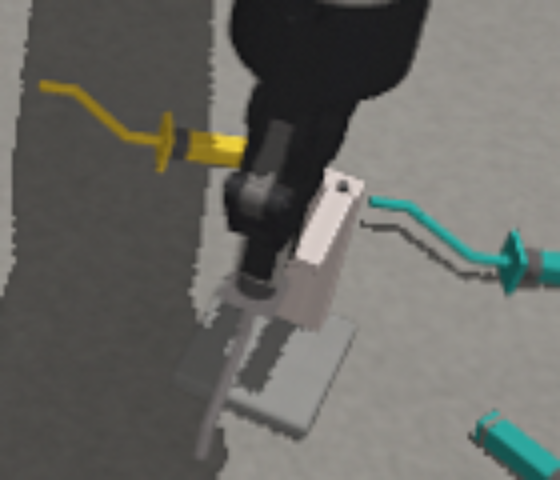

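The pick is upright in front of the fork opening with its collar above the prongs. I'll slide it in.

```bash
python3 -m inch '[[-0.001,-0.01,0,0,0,0,1],[-0.001,-0.02,0,0,0,0,1],[-0.001,-0.03,0,0,0,0,1],[-0.001,-0.04,0,0,0,0,1],[-0.001,-0.05,0,0,0,0,1],[-0.001,-0.06,0,0,0,0,1],[-0.001,-0.068,0,0,0,0,1],[-0.001,-0.0705,0,0,0,0,1],[-0.001,-0.0705,0,0,0,0,1],[-0.001,-0.0705,0,0,0,0,1],[-0.001,-0.0705,0,0,0,0,1],[-0.001,-0.0705,0,0,0,0,1]]';python3 rel.py 0.4377 0.3028 0.1358 101.7
```

```text
time: 24.62
ee_pos: [0.4377, 0.3027, 0.1464]
tcp_rot: [-180.0, -0.0, 101.7]
wrist_force: [0.5, 0.2, -0.7]
opening: 0.0125
from [0.4377 0.3027 0.1464] [-1.7999e+02 -2.0000e-02  1.0174e+02] t [0.0001 0.0001 0.0106] rv [-0.0002 -0.0004  0.0006]
```

```bash
python3 -m inch '[[0,0,0.002,0,0,0,1],[0,0,0.004,0,0,0,1],[0,0,0.006,0,0,0,1],[0,0,0.0075,0,0,0,1],[0,0,0.0085,0,0,0,1],[0,0,0.0095,0,0,0,1],[0,0,0.0095,0,0,0,1],[0,0,0.0095,0,0,0,1],[0,0,0.0095,0,0,0,1]]'
```

```text
time: 25.37
ee_pos: [0.4374, 0.3026, 0.1371]
tcp_rot: [-180.0, -0.0, 101.7]
wrist_force: [-1.1, -0.3, -1.0]
opening: 0.0127
```

```bash
python3 -m inch '[[0,0,0.0005,0,0,0,1],[0,0,0.001,0,0,0,1],[0,0,0.0013,0,0,0,1],[0,0,0.0013,0,0,0,1],[0,0,0.0013,0,0,0,1]]'
```

```text
time: 25.78
ee_pos: [0.4373, 0.3027, 0.1358]
tcp_rot: [-180.0, -0.0, 101.7]
wrist_force: [-0.0, -0.4, 1.0]
opening: 0.013
```

```bash
python3 -m inch '[[0,0,0.0003,0,0,0,1],[0,0,0.0003,0,0,0,0.8],[0,0,0.0003,0,0,0,0.7],[0,0,0.0003,0,0,0,0.5],[0,0,0.0003,0,0,0,0.2],[0,0,0.0003,0,0,0,0],[0,0,0.0003,0,0,0,0],[0,0,0.0003,0,0,0,0],[0,0,0.0003,0,0,0,0],[0,0,0.0003,0,0,0,0],[0,0,0.0003,0,0,0,0]]' 20; python3 -m inch '[[0,0,-0.01,0,0,0,0],[0,0,-0.03,0,0,0,0],[0,0,-0.06,0,0,0,0],[0,0,-0.1,0,0,0,0],[0,0,-0.13,0,0,0,0],[0,0,-0.16,0,0,0,0],[0,0,-0.16,0,0,0,0],[0,0,-0.16,0,0,0,0],[0,0,-0.16,0,0,0,0],[0,0,-0.16,0,0,0,0],[0,0,-0.16,0,0,0,0],[0,0,-0.16,0,0,0,0]]'
python3 - <<'E'
from h import *
im,d,C=grab("wrist",'pics/w7.png'); P=cloud(d,C)*1000; z=P[...,2]
for lo,hi in((113,116.5),(117,121),(170,182)):
    m=(z>lo)&(z<hi)&(abs(P[...,0]-437)<60)&(abs(P[...,1]-302)<60); r=cv2.minAreaRect(P[m][:,:2].astype(np.float32)); print(lo,hi,m.sum(),np.round(r[0],1),np.round(r[1],1),np.round(np.median(P[m],0),1))
im2,d2,C2=grab("top",'pics/t7.png'); S,dS,CS=grab("scene",'pics/s7.png')
P2=cloud(d2,C2)*1000
v,u=np.mgrid[0:480,0:640]; g=im2.max(2)
m=(u>385)&(u<440)&(v>200)&(v<250)&(g<110)&(P2[...,2]<25)
n,l,st,ce=cv2.connectedComponentsWithStats(m.astype(np.uint8))
for i in range(1,n):
    if st[i,4]>15: print('dark blob',st[i],ce[i],onplane([ce[i]],C2,.007)*1000)
a=cv2.resize(im2[185:265,360:450],(450,400),interpolation=cv2.INTER_CUBIC); b=cv2.resize(S[240:340,400:490],(350,389),interpolation=cv2.INTER_CUBIC)
o=np.zeros((400,800,3),np.uint8); o[:,:450]=a; o[:389,450:]=b; cv2.imwrite('pics/crop7.png',o[:,:,::-1])
E
```

```text
time: 26.7
ee_pos: [0.4373, 0.3027, 0.1354]
tcp_rot: [-180.0, -0.0, 101.7]
wrist_force: [0.1, 0.4, -0.7]
opening: 0.0855
time: 27.7
ee_pos: [0.4371, 0.3024, 0.2945]
tcp_rot: [-179.9, 0.0, 101.7]
wrist_force: [-0.1, 0.2, 0.6]
opening: 0.0855
113 116.5 2384 [429.8 300.8] [68.1 43.3] [419.4 303.8 114.6]
117 121 553 [432.1 301.1] [54.1 31.7] [430.9 307.6 118.5]
170 182 498 [437.8 302. ] [14.5 14.8] [437.7 303.2 176.3]
dark blob [386 201  54  49 440] [416.00454545 229.69090909] [[ 533.95540353 -211.47198294    7.        ]]
dark blob [424 201  10  10  27] [428.37037037 205.07407407] [[ 593.48613877 -241.98574932    7.        ]]
dark blob [436 207   4   7  20] [437.7 210. ] [[ 582.08034829 -264.08917073    7.        ]]
dark blob [434 215   6  11  20] [436.2 220.4] [[ 557.02050088 -259.91377067    7.        ]]
dark blob [397 222  13   9  84] [403.03571429 225.61904762] [[ 543.04916707 -180.95560557    7.        ]]
dark blob [435 229   5   7  22] [436.95454545 232.04545455] [[ 529.28589686 -261.10785641    7.        ]]
```

View pics/crop7.png

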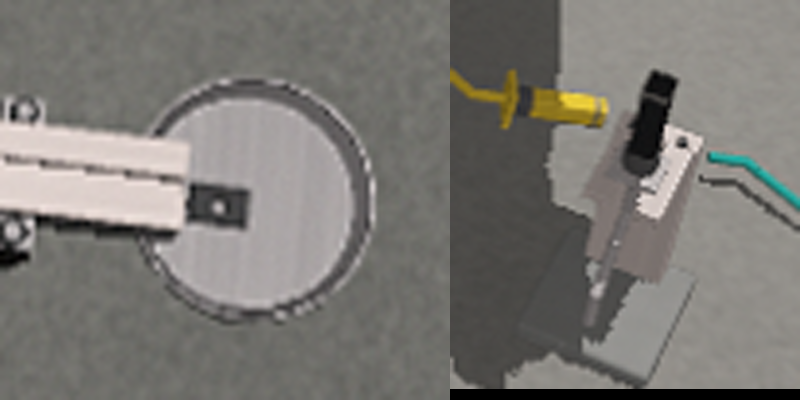

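The left crop shows the nut flat in the dish at crop (219,208), about 18 mm from the dish centre (259,201). The right crop shows the pick hanging upright in the fork. Handle top is at (437.8,302.0), z 176.3, the same as at the start. Handing in.

```bash
python3 -c "
from workcell import order; print(order.job_done())"
```

```text
the job is handed in; nothing more can be done
None
```

I took the black-handled pick from its stand and drew the slot nut about 200 mm along the slot and out of the open end. It dropped into the dish, and I hung the pick back in its fork. The job was handed in at about 28 s of the 72 s allowed; no verdict is reported.

- **Touch and forces:** touching the tip on the rail's lip (about 5.5 N) put the tip end 82 mm below the pick's origin. It then went into the nut's hole with no measurable force, and the wrist force along the slot read at most about 4.3 N during the draw.
- **Nut and dish:** in the last pictures the nut lies flat in the dish, about 18 mm from its middle. The dish looks level and unmoved.
- **Pick:** it hangs upright with its handle top at (437.8, 302.0, 176) mm, against (437.5, 302.0, 176) mm before it was taken. The gripper is open and well clear above it.
- **Disagreements and gaps:**
    - Over the hole, the camera put the tip about 1 mm further across the slot than the arm's own position did. The insertion worked from the arm's position.
    - I did not measure the bystanders' positions again at the end. The arm met nothing unexpected on the way.

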